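# Issue two dye vials from the push-button dispenser

### The arm

A 6-joint arm with a two-finger parallel gripper is mounted at the origin on a cart in front of the work surface, level with it; the furniture and walls round the work are solid. World frame = base frame: x ahead of the robot, y to its left, z up, the work surface at z = 0. Lengths are in mm, angles in degrees, forces in N, time in s.
With the tool pointing down it reaches from about 300 to 850 mm from the base axis. Payload 4.2 kg.
Tool frame: the origin (TCP) lies on the centre line of the jaws, within the pads' length; the fingertips stand 14 mm ahead of it and the grasp point (between the pads) lies 5 mm behind it (env.finger_overhang is the z of the fingertips in the tool frame, in mm); z points along the fingers, y is the line along which they close (so a half turn about z gives the same grasp; the last joint's range is limited). The gripper opens to 91 mm and grips with 3 to 60 N. Pads are 32 mm wide; open, the fingers measure 118 mm over their backs; the gripper's body (76 mm by 178 mm) begins 60 mm behind the grasp point.
Start: joints at [-68.468, 18.312, 89.639, -0, 72.044, -1.146], TCP at [221.693, -530.56, 227.976] pointing down, gripper open.
Joint ranges: [-177.97, 177.97], [-48.28, 115.42], [12.27, 149.76], [-77.06, 257.06], [2.81, 150.46], [-146.56, 146.56]. Speed limits (degrees/s): [147.25, 147.25, 180, 180, 180, 180].

### API

Orientations are given as [roll, pitch, yaw] about the fixed x, y, z axes, in that order (R = Rz(yaw) Ry(pitch) Rx(roll)).
In Python, from workcell import sensors, viewer, env gives the robot as it stands. The module is installed in compiled form; this text tells all that it offers.
- The arm moves only by the tool step_arm, never from a script. Its argument "plan" is one flat list of numbers, 6 for each row, row after row: the shift along the tool's x, y, z in cm, then the turn, a rotation vector about the tool's x, y, z in rad. In form: [x, y, z, wx, wy, wz, x, y, z, wx, wy, wz, ...]. A call has 1 to 5 rows; each row shifts and turns the commanded pose from where the row before left it, along the tool's axes as they then stand; what a row does not reach is not made up. A row lasts 1/12 s, in which the tool goes at most 41.7 mm and 7.16 degrees, less where a joint would pass 70% of its speed; a pose out of reach is approached as far as the arm can. A call is refused whole if a number of a shift passes 4.17 or a number of a turn 0.125, either way. A call with a gripper value outside its range is refused whole. "hand" is the finger opening in cm, from 0 to 9.12, set as the call begins (left out, the last holds). The fingers move at their own pace and stop on an object; "newtons" is the grip in N (left out, the last holds). Time passes only in rows, so rows that do not move let the fingers close. It gives the time, the measured TCP pose, the force, the opening and the grip force at its end, in the units of the state.
- sensors.state(): the state, without advancing time (a new reading comes with each control period).
- viewer.grab_frame(name): name is "side" or "top"; returns a dict with "img" (420x560x3 uint8, red, green, blue), "fx", "fy", "cx", "cy" (pixels), "k1" (the pictures are not rectified: a ray, as slopes to the right and down, at radius r is drawn at 1 + k1 r^2 times it, then the intrinsics apply), "position" and "attitude" of the camera in the world. Camera axes: x right, y down, z forward; pixel columns grow to the right and rows downward; lengths in mm; the calibration is good to about 2 mm. A picture is of the moment at which its call begins. There is no depth.
- env.job_done(): hands the job in; it is judged then, once.
Trained networks look in a picture, given as the dict that the camera call returned (one of the last four; its "shot" number tells which), for a name from the list of things; names that differ only in an ending like _2 or _b are one class to them, and where a whole thing is asked for, a point or a joint stands for the part that bears it (a point fixed in the world has none). Each returns a list of dicts, best first, with "score" (0 to 1); they miss things now and then, are a little off and sometimes report something else, mostly with a low value. They report only what shows in the picture. A call takes as long as a camera call. They do not tell look-alikes from the thing itself.
- viewer.boxes_of(name, picture): "location" ([column, row] in pixels, amid what is visible of it).
- viewer.pinpoint(name, picture): "location" ([column, row] in pixels: a listed point, or the origin of a listed thing).
The state is a dict: "time_s": time; "qpos": joint angles; "qvel": joint speeds; "effort": joint torques, N m; "ee_pos": TCP position; "ee_rot": TCP orientation; "force": force on the tool from outside, world axes, zero at the start; "torque": the same for the moment, N m; "gripper_width": finger opening in mm; "gripper_force": force on a finger pad.
Only numpy, scipy, OpenCV 4.12 (cv2) and the standard library are available. Lean on these libraries where they do the work, as an engineer would, in place of code of your own. Each camera call takes 0.05 s, during which the arm holds its last target. There are 200 camera calls.

### The job

Issue two sample vials from the vial dispenser into the trough at the front of its ramp: for each one, press the black push button under the hood fully down, firmly but not so hard as to break it, keep it down until the vial has rolled out, and let it come right up again so that the next vial feeds forward. Issue two only: the third vial must stay back behind the gate, with the button up at the end. Work the dispenser only by its button: do not touch the vials or the moving gate frame, and leave the other things where they are.

Things in the scene. Friction and masses are not known exactly. Their poses are not given: they have to be found in the camera images.
- dispenser: Fixed vial dispenser on a dark steel plate 215 x 205 x 8 mm; origin under its centre; x axis from its front (trough) to its back, y to the left seen from the front, z up. On the left the ramp with the vials (centre y = +45 mm), all of it with vials and gate frame below 130 mm; on the right (centre y = -55 mm) the grey button console, 84 mm wide, with a hood over the button.
- button_seat (a point): Where the button's axis meets the sloping panel: x 30, y -55, z 85 mm in the dispenser. z axis: the button's axis, out of the panel, leaning 30 degrees from vertical to the front; y axis: the dispenser's y. The black cap, 40 mm across, 10 mm thick, stands 34 to 46 mm out from here (its face, when up): it is screwed out differently each time and is not measured.
- hood_lip (a point): Middle of the lower edge of the hood's turned-down front lip, 297 mm above the table, x -10, y -55 mm in the dispenser. The flat roof runs back from it, 84 mm wide, to an upright sheet 97 mm behind; below it the front and sides are open. It blocks a straight-down approach to the button; a tool along the button's axis passes the lip with its axis about 70 mm off: keep the gripper's wide side level.
- button (a joint): How far the button is pressed in along its axis, m: 0 up, 0.010 fully down on its solid stop. Spring force 4 N when up, 9 to 12 N fully down; it springs up when let go. More than 60 N, or slamming it onto its stop, breaks it. The gate opens only in about the last millimetre of the travel; a vial then rolls out within a second or so.
- ramp: Aluminium ramp, sloping down at 15 degrees to the front; lane 66 mm wide. Origin on its floor at the front stop, x axis up the slope, z square off the floor. The trough for issued vials is the slope below the gate: first vial at x = 15 mm, second at x = 45 mm. The gate's back face is at x = 75 mm; the foremost waiting vial lies against it at x = 90 mm.
- escapement: Dark steel moving frame on the ramp, coupled to the button (moves 1.5 times as far, square to the ramp): a gate bar standing 14 mm up out of the ramp floor and, over the lane, a light sprung blade that comes down behind the foremost vial as the gate opens and holds the others back. Origin at the ramp's origin when the button is up.
- vial_1: Screw-cap glass vial lying across the ramp, 30 mm diameter, 62 mm long, foremost at the start (against the gate). Origin at the centre of its foot, on its axis (15 mm off the ramp floor); its z axis runs along the vial to the cap.
- vial_2: Same kind of vial, second in the row, touching the first.
- vial_3: Same kind of vial, last in the row.
- wood_block: Bystander: flat brown wooden block 60 x 92 x 17 mm; origin under its centre.
- label_box: Bystander: small carton 62 x 92 x 44 mm; origin under its centre.
- film_can: Bystander: paper-wrapped canister, 36 mm diameter, 71 mm high; origin under its centre. To the right of it a balance carries a wide glass pan whose rim is 200 mm above the table (fixed).
Things that resemble listed ones, but are neither listed nor needed, are in the scene too. What is shaped like the vial_1 but orange or turquoise is not meant.

How it is judged:
By the outcome, as a careful person would: the job done as asked, in the order asked, and still so for the second after the job is handed in, with the robot touching nothing.
It also fails if it takes over 50 s, if anything falls off the work surface, if the arm or the gripper's body presses on something with over 40 N, if the wrist force passes 120 N, or if a joint passes its speed limit or range.

## Working session

There is one attempt and no reset: what is moved stays moved. The work goes in short steps, Python scripts to look and compute and a tool call to move; the robot and the scene stay as the last step left them, time stands still between calls to the robot, and variables do not carry over. Pictures are saved under pics/ and viewed, at most 10 in all, crops included, and the job is handed in when it is done.

Besides the shell and the picture viewer there is one more tool, called after "Request:" in YAML: its name, and indented under it one key for each argument. step_arm: Moves the arm, as the interface text tells. Its arguments: {"type":"object","properties":{"plan":{"type":"array","items":{"type":"number"}},"hand":{"type":"number"},"newtons":{"type":"number"}},"required":["plan"]}

```bash
mkdir -p pics; cat > h.py <<'E'
import numpy as np,cv2
from workcell import sensors,viewer,env
from scipy.spatial.transform import Rotation as R
def att(p):
    a=np.array(p["attitude"],float)
    if a.shape==(3,3): return a
    if a.size==4: return R.from_quat(a).as_matrix()
    return R.from_euler('xyz',a,degrees=True).as_matrix()
def proj(p,X):
    c=(np.atleast_2d(X)-p["position"])@att(p); s=c[:,:2]/c[:,2:]
    s=s*(1+p["k1"]*(s**2).sum(1,keepdims=True))
    return s*[p["fx"],p["fy"]]+[p["cx"],p["cy"]]
def ray(p,uv):
    d=(np.array(uv,float)-[p["cx"],p["cy"]])/[p["fx"],p["fy"]]; s=d.copy()
    for _ in range(20): s=d/(1+p["k1"]*(s@s))
    v=att(p)@[s[0],s[1],1]; return np.array(p["position"],float),v/np.linalg.norm(v)
def atz(p,uv,z):
    o,v=ray(p,uv); return o+v*(z-o[2])/v[2]
def tri(a,b):
    (o1,v1),(o2,v2)=a,b
    t=np.linalg.lstsq(np.c_[v1,-v2],o2-o1,rcond=None)[0]
    x,y=o1+t[0]*v1,o2+t[1]*v2; return (x+y)/2,np.linalg.norm(x-y)
E
cat > a.py <<'E'
from h import *
np.set_printoptions(precision=1,suppress=True)
P={n:viewer.grab_frame(n) for n in("side","top")}
for n,p in P.items():
    cv2.imwrite(f"pics/{n}0.png",p["img"][:,:,::-1]); print(n,p["position"],p["attitude"],p["fx"],p["k1"])
for t in["dispenser","button_seat","hood_lip","ramp","escapement","vial_1","film_can","label_box","wood_block"]:
    for n,p in P.items():
        print(t,n,[(np.round(d["location"],1).tolist(),round(d["score"],2)) for d in viewer.pinpoint(t,p)[:4]])
print(sensors.state())
E
python3 a.py
```

```text
side [  58.3 1024.1  555.9] [-110.6    1.  -150.9] 461.39563486281344 0.02103473545593867
top [ -60.   -53.8 1230.8] [-148.    -0.4  -69.1] 485.72553927227125 0.0033049899394662643
dispenser side [([260.2, 267.6], 0.88)]
dispenser top [([322.1, 231.8], 0.74)]
button_seat side [([261.9, 223.4], 0.75)]
button_seat top [([343.3, 212.0], 0.71), ([348.9, 175.1], 0.42)]
hood_lip side [([269.3, 149.1], 0.82)]
hood_lip top [([348.0, 177.8], 0.98)]
ramp side [([288.5, 272.1], 0.6)]
ramp top [([293.8, 256.0], 0.83)]
escapement side [([252.7, 236.5], 0.35)]
escapement top []
vial_1 side [([241.6, 234.3], 0.71), ([240.4, 297.5], 0.55), ([339.4, 268.9], 0.5)]
vial_1 top [([321.7, 205.3], 0.74), ([317.2, 224.1], 0.72), ([305.0, 296.1], 0.6), ([254.1, 226.7], 0.52)]
film_can side [([284.9, 234.5], 0.72), ([259.4, 225.1], 0.58)]
film_can top [([393.0, 240.7], 0.6)]
label_box side [([164.4, 340.4], 0.66)]
label_box top [([206.7, 199.7], 0.86)]
wood_block side [([268.3, 360.8], 0.68)]
wood_block top [([184.1, 258.6], 0.81), ([344.6, 213.5], 0.27)]
{'time_s': 1.0, 'qpos': array([-68.5,  18.3,  89.6,   0. ,  72. ,  -1.1]), 'qvel': array([-0.1,  0.1, -0. , -0.1, -0.1, -0.1]), 'effort': array([  0. , -41.2, -23.2,   0.1,   0. ,  -0. ]), 'ee_pos': array([ 221.7, -530.5,  228. ]), 'ee_rot': array([180. ,  -0. ,  22.7]), 'force': array([-0.6,  0. ,  0. ]), 'torque': array([ 0.,  0., -0.]), 'gripper_force': 0.0, 'gripper_width': 91.06519185500704}
```

```bash
cat > b.py <<'E'
from h import *
from scipy.optimize import least_squares
np.set_printoptions(precision=1,suppress=True)
P={n:viewer.grab_frame(n) for n in("side","top")}
M=dict(dispenser=(0,0,0),button_seat=(30,-55,85),hood_lip=(-10,-55,297))
O={}
for t in M:
    for n,p in P.items():
        r=viewer.pinpoint(t,p)
        if r: O[t,n]=np.array(r[0]["location"])
    if (t,"side") in O and (t,"top") in O: print(t,tri(ray(P["side"],O[t,"side"]),ray(P["top"],O[t,"top"])))
def W(q,X): return R.from_euler('z',q[2]).apply(X)+[q[0],q[1],0]
f=lambda q:np.concatenate([(proj(P[n],W(q,M[t]))[0]-uv) for (t,n),uv in O.items()])
best=min((least_squares(f,[500,-50,y],loss='soft_l1',x_scale=[10,10,.1]) for y in np.arange(-3,3.1,.75)),key=lambda s:s.cost)
q=best.x; print(q,np.degrees(q[2]),best.cost); print(dict(zip(O,f(q).reshape(-1,2).round(1).tolist())))
np.save("q.npy",q)
top=(-10,-55,297)
axis=np.array([-.5,0,.866])
lines=[[(-107,-102,8),(107,-102,8),(107,102,8),(-107,102,8),(-107,-102,8)],[(-10,-97,297),(-10,-13,297),(87,-13,320),(87,-97,320),(-10,-97,297)],[np.array(M["button_seat"]),np.array(M["button_seat"])+46*axis]]
ims=[]
for n,p in P.items():
    im=p["img"][:,:,::-1].copy()
    im=cv2.resize(im,None,fx=3,fy=3,interpolation=2)
    for l in lines: cv2.polylines(im,[np.round(3*proj(p,W(q,np.array(l,float)))).astype(int)],False,(0,255,255) ,1)
    c=proj(p,W(q,[0,0,120]))[0]*3; x,y=int(c[0])-400,int(c[1])-300
    x=max(x,0);y=max(y,0)
    cv2.imwrite(f"pics/{n}1.png",im[y:y+600,x:x+800]); print(n,"crop origin",x/3,y/3)
E
python3 b.py
```

```text
dispenser (array([646.1,  88.4,  -4.5]), np.float64(6.103122153114077))
button_seat (array([668.9,  51.4,  97.9]), np.float64(6.985281895938163))
[642.4  90.9   0.1] 6.592717451256467 8.852256867565037
{('dispenser', 'side'): [-0.3, -1.5], ('dispenser', 'top'): [-1.2, 1.0], ('button_seat', 'side'): [-1.7, 1.7], ('button_seat', 'top'): [4.5, 2.3], ('hood_lip', 'side'): [-0.2, 0.2]}
side crop origin 125.66666666666667 120.0
top crop origin 192.33333333333334 111.33333333333333
```

View pics/side0.png

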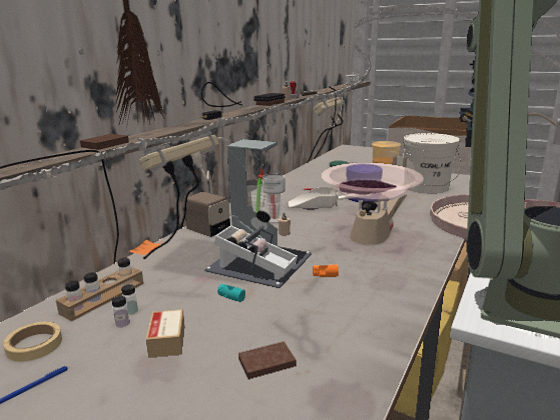

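View pics/top0.png

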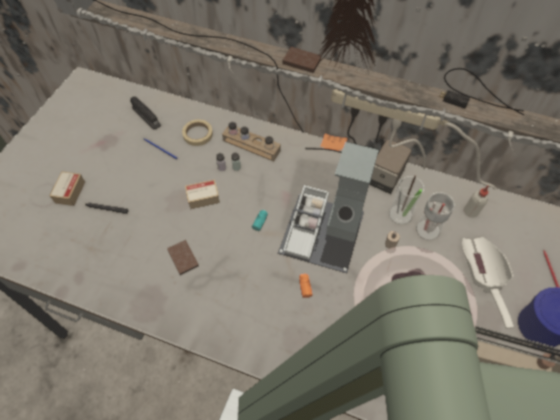

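```bash
ls pics
```

```text
side0.png
side1.png
top0.png
top1.png
```

Side: dispenser at about (260,250) with hood roof at (253,145), black cap at (263,216). Top: ramp at (308,220), cap at (346,213), roof (357,162). The turquoise and orange vials are lookalikes. Checking the overlay next.

View pics/top1.png

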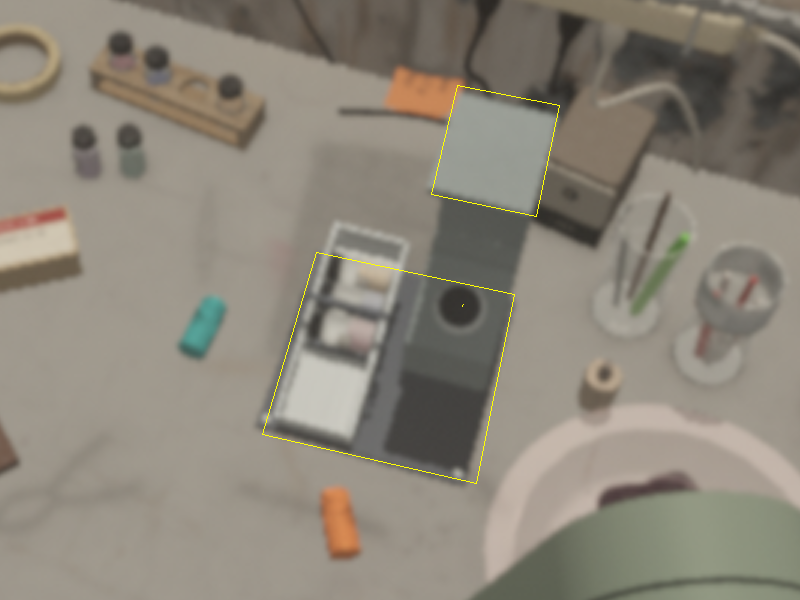

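View pics/side1.png

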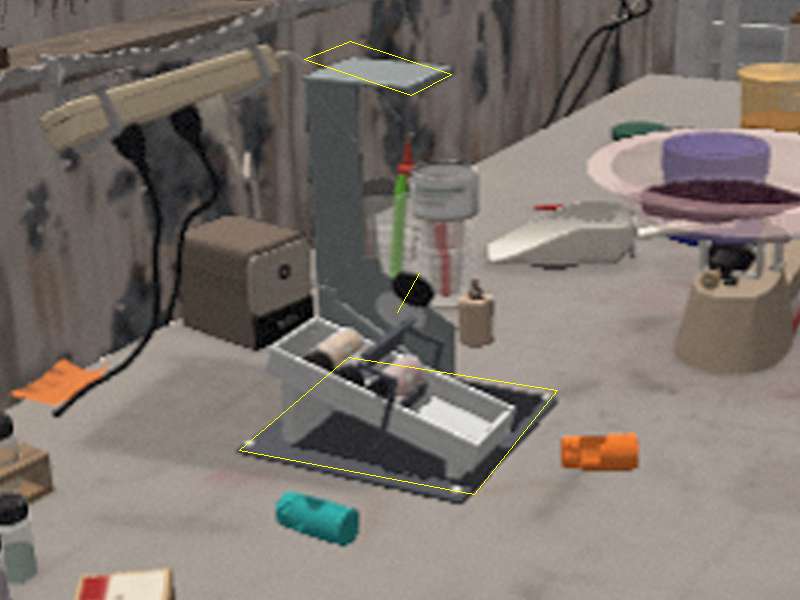

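Top: plate, cap at crop (459,306) and roof agree with the fit. Side: cap at (412,289); the plate outline is a few px off at the front. I'll triangulate the cap and check the pan rim.

```bash
cat > c.py <<'E'
from h import *
from scipy.optimize import least_squares
np.set_printoptions(precision=1,suppress=True)
P={n:viewer.grab_frame(n) for n in("side","top")}
so,to=np.array([125.667,120]),np.array([192.333,111.333])
s=lambda u,v:np.array([u,v])/3+so
t=lambda u,v:np.array([u,v])/3+to
cap,e=tri(ray(P["side"],s(412,289)),ray(P["top"],t(459,306))); print("cap",cap,e)
def W(q,X): return R.from_euler('z',q[2]).apply(X)+[q[0],q[1],0]
# name, view, pixel, model (cap height h = q[3])
F=[("side",s(239,452),(107,102,8)),("side",s(462,493),(-107,102,8)),("side",s(557,394),(-107,-102,8)),
   ("top",t(263,426),(-107,102,8)),("top",t(472,479),(-107,-102,8)),
   ("side",np.array([269.3,149.1]),(-10,-55,297)),("top",np.array([348,177.8]),(-10,-55,297)),
   ("side",np.array([260.2,267.6]),(0,0,0)),("top",np.array([322.1,231.8]),(0,0,0)),
   ("side",s(412,289),None),("top",t(459,306),None)]
mod=lambda q,m:(30-.5*q[3],-55,85+.866*q[3]) if m is None else m
f=lambda q:np.concatenate([proj(P[n],W(q,mod(q,m)))[0]-uv for n,uv,m in F])
r=least_squares(f,[642,90,.1,40],loss='soft_l1',x_scale=[10,10,.1,10]); q=r.x
print(q,np.degrees(q[2])); print(f(q).reshape(-1,2)); np.save("q.npy",q)
print("cap in disp",R.from_euler('z',-q[2]).apply(cap-[q[0],q[1],0]))
for uv in[(487,530),(625,405),(540,440)]: print("pan rim",atz(P["top"],t(*uv),200))
ax=R.from_euler('z',q[2]).apply([-.5,0,.866])
seat=W(q,(30,-55,85)); print("seat",seat,"axis",ax)
for h in(300,60): print("TCP with tip",h,"out",seat+ax*(h+14))
E
python3 c.py
```

```text
cap [661.4  40.6 110.3] 0.3218601604132614
[643.9  94.1   0.1  29.8] 5.028293735016113
[[-1.4 -1.1]
 [ 1.2  1.3]
 [-0.5 -0.2]
 [-1.9  0.7]
 [-0.9  1.2]
 [-0.3 -0.8]
 [ 4.   1.5]
 [-0.7 -4.9]
 [-0.2  0.9]
 [-0.8 -0.3]
 [ 0.3 -0.7]]
cap in disp [ 12.8 -54.8 110.3]
pan rim [417.8 -46.8 200. ]
pan rim [ 561.9 -119.3  200. ]
pan rim [506.8 -64.  200. ]
seat [678.6  42.   85. ] axis [-0.5 -0.   0.9]
TCP with tip 300 out [522.2  28.2 356.9]
TCP with tip 60 out [641.7  38.7 149.1]
```

Request:
step_arm:
  plan: [0,0,-3.4,0,0,0,0,0,-3.4,0,0,0,0,0,-3.4,0,0,0,0.5,-0.4,-3.2,0,0,0,3.1,-2.5,0,0,0,0]
  hand: 0
  newtons: 20

```text
time_s: 1.92
ee_pos: [243.3, -495.6, 368.2]
ee_rot: [179.2, 0.1, 22.4]
force: [2.2, -1.1, 1.6]
gripper_width: 60.7
gripper_force: 0.0
```

Request:
step_arm:
  plan: [3.1,-2.5,0,0,0,0,3.1,-2.5,0,0,0,0,3.1,-2.5,0,0,0,0,3.1,-2.5,0,0,0,0,3.1,-2.5,0,0,0,0]

```text
time_s: 2.33
ee_pos: [338.9, -313.0, 362.1]
ee_rot: [180.0, -0.0, 22.6]
force: [1.9, 0.0, -0.1]
gripper_width: 27.4
gripper_force: 0.0
```

Request:
step_arm:
  plan: [3.1,-2.5,0,0,0,0,3.1,-2.5,0,0,0,0,3.1,-2.5,0,0,0,0,3.1,-2.5,0,0,0,0,3.1,-2.5,0,0,0,0]

```text
time_s: 2.75
ee_pos: [433.8, -137.8, 362.2]
ee_rot: [180.0, -0.0, 22.7]
force: [1.1, -0.7, 0.1]
gripper_width: 0.8
gripper_force: 0.0
```

Request:
step_arm:
  plan: [2.9,-2.4,0,0,0,0,2.9,-2.4,0,0,0,0,2.9,-2.4,0,0,0,0,2.9,-2.4,0,0,0,0,2.9,-2.3,0,0,0,0]

```text
time_s: 3.17
ee_pos: [521.7, 28.0, 362.1]
ee_rot: [180.0, -0.0, 22.7]
force: [0.6, 0.6, 0.2]
gripper_width: 0.3
gripper_force: 0.0
```

Request:
step_arm:
  plan: [0,0,0,0,0,0.103,0,0,0,0,0,0.103,0,0,0,0,0,0.103,0,0,0,0,0.105,0,0,0,0,0,0.105,0]

```text
time_s: 3.58
ee_pos: [522.9, 26.3, 361.4]
ee_rot: [180.0, -12.2, 5.0]
force: [-0.4, -0.7, -0.3]
gripper_width: 0.7
gripper_force: 0.0
```

Request:
step_arm:
  plan: [0,0,0,0,0.105,0,0,0,0,0,0.105,0,0,0,0,0,0.105,0,0,0,0,0,0,0,0,0,0,0,0,0]

```text
time_s: 4.0
ee_pos: [520.0, 25.9, 361.9]
ee_rot: [180.0, -30.0, 5.0]
force: [-0.1, 0.1, 0.1]
gripper_width: 0.3
gripper_force: 0.0
```

```bash
cat > d.py <<'E'
from h import *
import sys
np.set_printoptions(precision=3,suppress=True)
q=np.load("q.npy"); s=sensors.state(); Z=R.from_euler('z',q[2])
T=R.from_euler('xyz',s["ee_rot"],degrees=True)
G=Z*R.from_euler('yx',[-30,180],degrees=True) if 0 else Z*R.from_euler('y',-30,degrees=True)*R.from_euler('x',180,degrees=True)
seat=Z.apply([30,-55,85])+[q[0],q[1],0]; ax=Z.apply([-.5,0,.866025])
for h in map(float,sys.argv[1:]): print(h,"tip shift in tool cm",T.inv().apply(seat+ax*(h+14)-s["ee_pos"])/10)
tip=np.array(s["ee_pos"])+T.apply([0,0,14])
print("turn",(T.inv()*G).as_rotvec(),"tip out",(tip-seat)@ax,"t",s["time_s"],s["ee_pos"],s["ee_rot"],s["force"],s["qpos"])
E
python3 d.py 70 50
```

```text
70.0 tip shift in tool cm [-0.03  -0.228 23.55 ]
50.0 tip shift in tool cm [-0.029 -0.23  25.55 ]
turn [ 0.001  0.001 -0.001] tip out 305.5040007959475 t 4.0 [520.012  25.871 361.912] [179.997 -29.969   4.96 ] [-0.137  0.118  0.073] [  0.079  -4.661 103.585   3.121  51.24   83.813]
```

Down along the axis to 70 mm out, then a look.

Request:
step_arm:
  plan: [0,-0.1,4,0,0,0,0,-0.13,4,0,0,0,0,0,4,0,0,0,0,0,4,0,0,0,0,0,3.5,0,0,0]

```text
time_s: 4.42
ee_pos: [621.5, 37.1, 191.5]
ee_rot: [180.0, -30.0, 5.0]
force: [-0.0, -0.1, -0.2]
gripper_width: 0.8
gripper_force: 0.0
```

Request:
step_arm:
  plan: [0,0,2.5,0,0,0,0,0,1.5,0,0,0,0,0,0,0,0,0]

```text
time_s: 4.67
ee_pos: [640.3, 38.8, 154.5]
ee_rot: [-180.0, -29.7, 5.0]
force: [-0.3, -0.7, -0.2]
gripper_width: 0.7
gripper_force: 0.0
```

```bash
python3 d.py 50; cat > v.py <<'E'
from h import *
import sys
q=np.load("q.npy"); out=[]
for n in("side","top"):
    p=viewer.grab_frame(n); c=proj(p,R.from_euler('z',q[2]).apply([0,-20,130])+[q[0],q[1],0])[0]
    im=cv2.resize(p["img"][:,:,::-1],None,fx=4,fy=4,interpolation=2); x,y=(4*c).astype(int)-[200,300]
    out.append(im[y:y+600,x:x+400])
cv2.imwrite(sys.argv[1],np.hstack(out))
E
python3 v.py pics/v1.png
```

```text
50.0 tip shift in tool cm [-0.136  0.016  1.544]
turn [-0.     0.005 -0.001] tip out 65.43460754382274 t 4.6667 [640.262  38.755 154.514] [-179.976  -29.687    4.983] [-0.304 -0.75  -0.228] [  1.58   16.375 111.179   4.401  22.865  82.986]
```

View pics/v1.png

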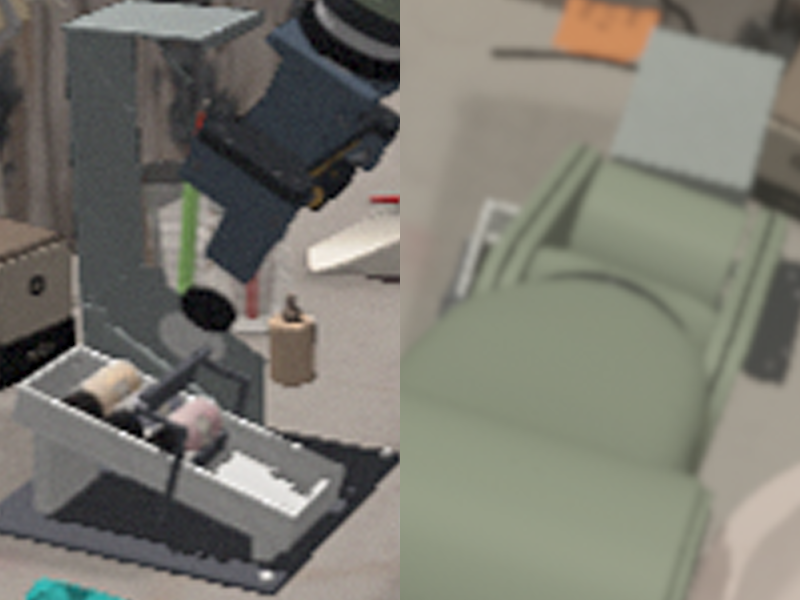

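Side view: the fingertips (233,272) lie on the button's axis above the cap (208,308), aligned. I'll advance gently.

Request:
step_arm:
  plan: [0,0,0.6,0,0,0,0,0,0.6,0,0,0,0,0,0.3,0,0,0,0,0,0,0,0,0]

```text
time_s: 5.1
ee_pos: [645.9, 39.1, 145.6]
ee_rot: [180.0, -30.1, 5.0]
force: [-0.2, 0.1, 0.2]
gripper_width: 0.2
gripper_force: 0.0
```

Request:
step_arm:
  plan: [0,0,0.2,0,0,0,0,0,0.2,0,0,0,0,0,0,0,0,0]

```text
time_s: 5.35
ee_pos: [647.9, 39.3, 142.1]
ee_rot: [180.0, -30.1, 5.0]
force: [0.5, 0.1, 0.0]
gripper_width: 0.4
gripper_force: 0.0
```

```bash
python3 d.py 40
```

```text
40.0 tip shift in tool cm [-0.185  0.002  1.087]
turn [ 0.001 -0.001 -0.001] tip out 50.87018074259507 t 5.35 [647.864  39.286 142.096] [179.994 -30.078   4.975] [0.463 0.142 0.012] [  1.626  17.79  111.461   4.719  20.778  82.688]
```

Request:
step_arm:
  plan: [-0.1,0,0.2,0,0,0,0,0,0.2,0,0,0,0,0,0,0,0,0]

```text
time_s: 5.6
ee_pos: [648.9, 39.4, 137.7]
ee_rot: [180.0, -30.0, 5.0]
force: [0.4, 0.9, 0.3]
gripper_width: 0.4
gripper_force: 0.0
```

Request:
step_arm:
  plan: [0,0,0.2,0,0,0,0,0,0.2,0,0,0,0,0,0,0,0,0]

```text
time_s: 5.85
ee_pos: [651.1, 39.6, 134.3]
ee_rot: [180.0, -30.0, 5.0]
force: [0.0, -0.0, 0.2]
gripper_width: 1.0
gripper_force: 0.0
```

Request:
step_arm:
  plan: [0,0,0.2,0,0,0,0,0,0.2,0,0,0,0,0,0,0,0,0]

```text
time_s: 6.1
ee_pos: [653.0, 39.7, 130.8]
ee_rot: [180.0, -30.0, 5.0]
force: [-0.1, 0.2, -0.6]
gripper_width: 0.5
gripper_force: 0.0
```

Request:
step_arm:
  plan: [0,0,0.2,0,0,0,0,0,0,0,0,0]

```text
time_s: 6.27
ee_pos: [654.0, 39.8, 129.2]
ee_rot: [180.0, -30.1, 5.0]
force: [0.4, 0.3, 0.2]
gripper_width: 0.7
gripper_force: 0.0
```

Request:
step_arm:
  plan: [0,0,0.2,0,0,0,0,0,0,0,0,0]

```text
time_s: 6.43
ee_pos: [655.0, 39.9, 127.8]
ee_rot: [180.0, -30.1, 5.0]
force: [-1.1, -0.2, 2.0]
gripper_width: 0.3
gripper_force: 1.6
```

Request:
step_arm:
  plan: [0,0,0.2,0,0,0,0,0,0,0,0,0]

```text
time_s: 6.6
ee_pos: [656.0, 39.9, 126.1]
ee_rot: [180.0, -30.1, 5.0]
force: [-2.1, -1.1, 4.0]
gripper_width: 0.6
gripper_force: 2.1
```

Contact at about 4 N. I'll press on.

Request:
step_arm:
  plan: [0,0,0.2,0,0,0,0,0,0.2,0,0,0,0,0,0,0,0,0]

```text
time_s: 6.85
ee_pos: [658.1, 40.1, 122.6]
ee_rot: [180.0, -30.1, 5.0]
force: [-4.1, -1.3, 6.9]
gripper_width: 0.5
gripper_force: 3.9
```

Request:
step_arm:
  plan: [0,0,0.2,0,0,0,0,0,0,0,0,0]

```text
time_s: 7.02
ee_pos: [659.0, 40.1, 121.0]
ee_rot: [180.0, -30.1, 5.0]
force: [-6.6, -0.8, 6.8]
gripper_width: 0.3
gripper_force: 4.8
```

Request:
step_arm:
  plan: [0,0,0.1,0,0,0,0,0,0.1,0,0,0,0,0,0,0,0,0]

```text
time_s: 7.27
ee_pos: [659.4, 40.1, 120.4]
ee_rot: [180.0, -30.1, 5.0]
force: [-12.2, -3.0, 14.0]
gripper_width: 1.0
gripper_force: 9.1
```

Stop reached (position stalls at about 18 N). A touch more, then hold for the vial.

Request:
step_arm:
  plan: [0,0,0.1,0,0,0,0,0,0,0,0,0,0,0,0,0,0,0,0,0,0,0,0,0,0,0,0,0,0,0]

```text
time_s: 7.68
ee_pos: [659.5, 40.1, 120.3]
ee_rot: [180.0, -30.1, 5.0]
force: [-17.0, -2.4, 19.6]
gripper_width: 0.7
gripper_force: 13.1
```

Request:
step_arm:
  plan: [0,0,0,0,0,0,0,0,0,0,0,0,0,0,0,0,0,0,0,0,0,0,0,0,0,0,0,0,0,0]

```text
time_s: 8.1
ee_pos: [659.5, 40.1, 120.3]
ee_rot: [180.0, -30.1, 5.0]
force: [-18.1, -3.4, 20.7]
gripper_width: 0.8
gripper_force: 13.1
```

Request:
step_arm:
  plan: [0,0,0,0,0,0,0,0,0,0,0,0,0,0,0,0,0,0,0,0,0,0,0,0,0,0,0,0,0,0]

```text
time_s: 8.52
ee_pos: [659.5, 40.1, 120.3]
ee_rot: [180.0, -30.1, 5.0]
force: [-16.6, -2.9, 20.3]
gripper_width: 0.4
gripper_force: 13.1
```

```bash
python3 v.py pics/v2.png
```

```text
(no output)
```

View pics/v2.png

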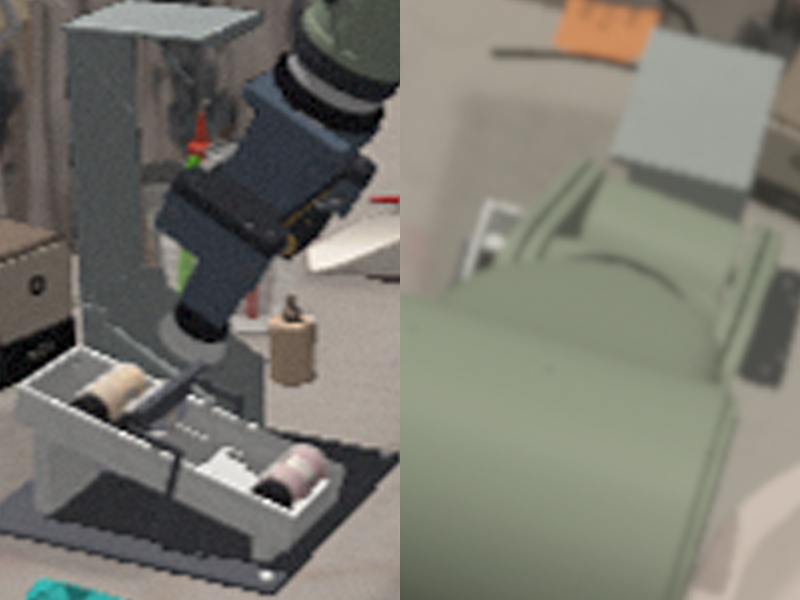

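First vial is in the trough at crop (292,475). I'll release fully and let the next one feed forward.

Request:
step_arm:
  plan: [0,0,-0.3,0,0,0,0,0,-0.3,0,0,0,0,0,-0.4,0,0,0,0,0,-0.4,0,0,0,0,0,-0.6,0,0,0]

```text
time_s: 9.03
ee_pos: [650.6, 39.6, 135.3]
ee_rot: [180.0, -30.1, 5.0]
force: [0.4, 1.2, 0.2]
gripper_width: 0.5
gripper_force: 0.0
```

Request:
step_arm:
  plan: [0,0,0,0,0,0,0,0,0,0,0,0,0,0,0,0,0,0,0,0,0,0,0,0,0,0,0,0,0,0]

```text
time_s: 9.45
ee_pos: [650.6, 39.5, 135.2]
ee_rot: [180.0, -30.1, 5.0]
force: [0.1, -0.3, -0.7]
gripper_width: -0.1
gripper_force: 0.0
```

Request:
step_arm:
  plan: [0,0,0,0,0,0,0,0,0,0,0,0,0,0,0,0,0,0,0,0,0,0,0,0,0,0,0,0,0,0]

```text
time_s: 9.87
ee_pos: [650.5, 39.5, 135.6]
ee_rot: [180.0, -30.1, 5.0]
force: [-1.1, 0.9, -0.4]
gripper_width: 0.4
gripper_force: 0.0
```

Request:
step_arm:
  plan: [0,0,0,0,0,0,0,0,0,0,0,0,0,0,0,0,0,0,0,0,0,0,0,0,0,0,0,0,0,0]

```text
time_s: 10.28
ee_pos: [650.6, 39.5, 135.6]
ee_rot: [180.0, -30.1, 5.0]
force: [-0.2, 0.3, -0.1]
gripper_width: 0.4
gripper_force: 0.0
```

```bash
python3 v.py pics/v3.png
```

```text
(no output)
```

View pics/v3.png

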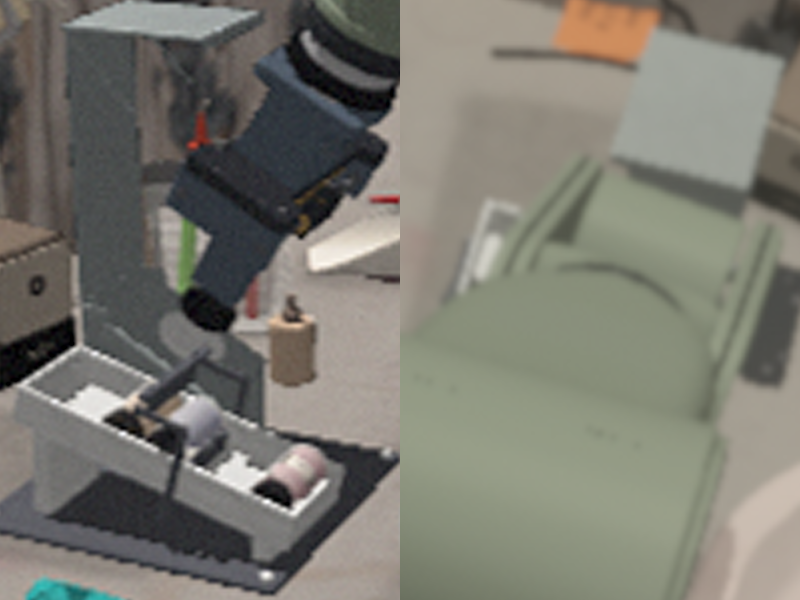

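Button is up, the second vial rests at the gate (195,425), the third behind. Second press.

Request:
step_arm:
  plan: [0,0,0.3,0,0,0,0,0,0.2,0,0,0,0,0,0.2,0,0,0,0,0,0.2,0,0,0,0,0,0.2,0,0,0]

```text
time_s: 10.8
ee_pos: [656.0, 39.9, 126.0]
ee_rot: [180.0, -30.1, 5.0]
force: [-2.8, -1.4, 3.7]
gripper_width: 0.5
gripper_force: 2.4
```

Request:
step_arm:
  plan: [0,0,0.2,0,0,0,0,0,0.2,0,0,0,0,0,0.1,0,0,0,0,0,0.1,0,0,0,0,0,0,0,0,0]

```text
time_s: 11.22
ee_pos: [658.9, 40.1, 121.1]
ee_rot: [180.0, -30.1, 5.0]
force: [-6.5, -2.1, 7.5]
gripper_width: 0.6
gripper_force: 4.5
```

Request:
step_arm:
  plan: [0,0,0.1,0,0,0,0,0,0.1,0,0,0,0,0,0.1,0,0,0,0,0,0,0,0,0,0,0,0,0,0,0]

```text
time_s: 11.63
ee_pos: [659.4, 40.1, 120.3]
ee_rot: [180.0, -30.1, 5.0]
force: [-16.9, -2.6, 19.5]
gripper_width: 0.6
gripper_force: 12.6
```

Request:
step_arm:
  plan: [0,0,0,0,0,0,0,0,0,0,0,0,0,0,0,0,0,0,0,0,0,0,0,0,0,0,0,0,0,0]

```text
time_s: 12.05
ee_pos: [659.5, 40.1, 120.4]
ee_rot: [180.0, -30.1, 5.0]
force: [-16.0, -2.9, 19.3]
gripper_width: 0.6
gripper_force: 12.6
```

Request:
step_arm:
  plan: [0,0,0,0,0,0,0,0,0,0,0,0,0,0,0,0,0,0,0,0,0,0,0,0,0,0,0,0,0,0]

```text
time_s: 12.47
ee_pos: [659.4, 40.1, 120.3]
ee_rot: [180.0, -30.1, 5.0]
force: [-16.5, -2.7, 19.9]
gripper_width: 0.3
gripper_force: 12.6
```

Request:
step_arm:
  plan: [0,0,0,0,0,0,0,0,0,0,0,0,0,0,0,0,0,0,0,0,0,0,0,0,0,0,0,0,0,0]

```text
time_s: 12.88
ee_pos: [659.4, 40.1, 120.3]
ee_rot: [180.0, -30.1, 5.0]
force: [-15.7, -2.5, 19.8]
gripper_width: 0.2
gripper_force: 12.6
```

```bash
python3 v.py pics/v4.png
```

```text
(no output)
```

View pics/v4.png

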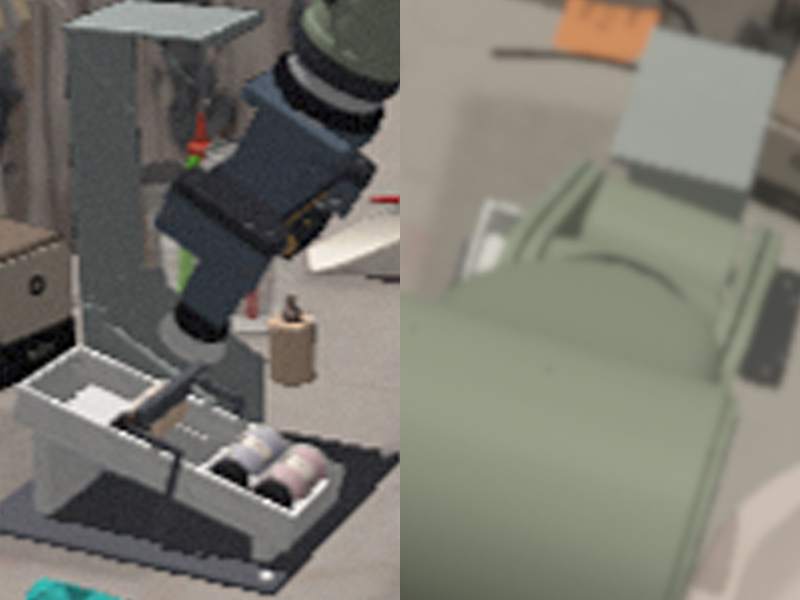

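Both vials are in the trough, (247,452) and (292,475); the third is held behind the blade. Releasing and withdrawing.

Request:
step_arm:
  plan: [0,0,-0.3,0,0,0,0,0,-0.3,0,0,0,0,0,-0.4,0,0,0,0,0,-0.4,0,0,0,0,0,-0.6,0,0,0]

```text
time_s: 13.4
ee_pos: [650.5, 39.6, 135.3]
ee_rot: [180.0, -30.0, 5.0]
force: [-0.0, -0.3, 0.3]
gripper_width: 0.3
gripper_force: 0.0
```

Request:
step_arm:
  plan: [0,0,-1,0,0,0,0,0,-2,0,0,0,0,0,-3,0,0,0,0,0,-3,0,0,0,0,0,-3,0,0,0]

```text
time_s: 13.82
ee_pos: [589.7, 34.3, 240.5]
ee_rot: [180.0, -30.1, 5.0]
force: [0.5, 0.5, 0.7]
gripper_width: 0.6
gripper_force: 0.0
```

Request:
step_arm:
  plan: [0,0,-3,0,0,0,0,0,-2,0,0,0,0,0,0,0,0,0,0,0,0,0,0,0,0,0,0,0,0,0]

```text
time_s: 14.23
ee_pos: [565.3, 32.2, 281.7]
ee_rot: [-180.0, -30.0, 5.0]
force: [-0.3, 0.4, -0.2]
gripper_width: 0.4
gripper_force: 0.0
```

Request:
step_arm:
  plan: [0,0,0,0,0,0,0,0,0,0,0,0,0,0,0,0,0,0,0,0,0,0,0,0,0,0,0,0,0,0]

```text
time_s: 14.65
ee_pos: [565.7, 32.1, 282.1]
ee_rot: [-180.0, -30.0, 5.0]
force: [-1.1, 0.2, -0.1]
gripper_width: 0.5
gripper_force: 0.0
```

```bash
python3 v.py pics/v5.png
```

```text
(no output)
```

View pics/v5.png

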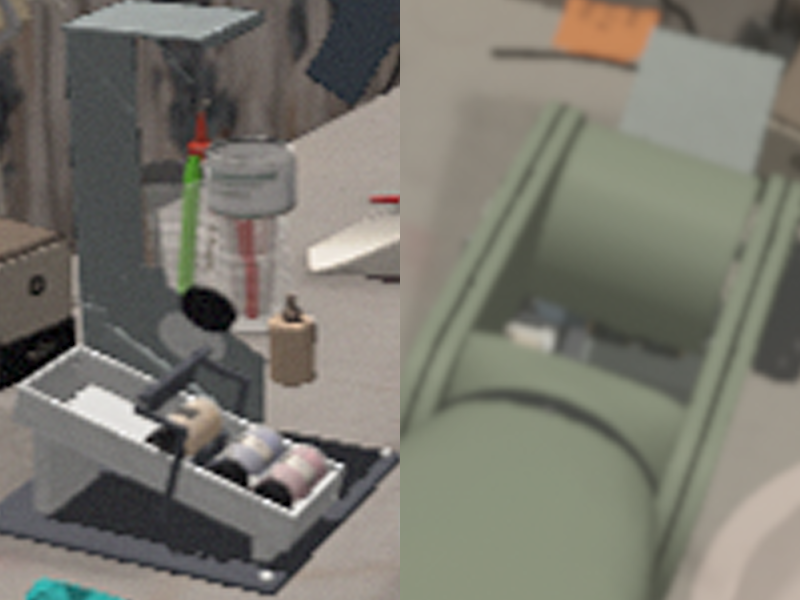

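Cap is up (208,308), two vials lie in the trough, and the third is behind the gate (190,425). Handing in.

```bash
python3 -c "from workcell import env; print(env.job_done())"
```

```text
the job is handed in; nothing more can be done
None
```

Two vials are in the trough, the third is still behind the gate, the button is up and the arm is clear; I handed the job in at about 15 s, with presses peaking near 28 N.

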